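Vent the vacuum box, set the fence and load the reference plate

TASK

Open the red vent tap on the clear vacuum box all the way (a quarter turn anticlockwise) to let the vacuum out, then lift the lid off and stand it upright in the middle of the blue mat. Next slide the dark steel straightedge on the aluminium deck tile away from the robot until it touches both yellow-topped pins at once, and last take the black reference plate out of the box and set it gently on the tile, its long side flat against the straightedge's near face and about midway along it. Leave the other labware where it stands.

Things in the scene. Friction and masses are not known exactly. Their poses are not given: they have to be found in the camera images.
- tap (a joint): vent tap on the lid. 0 = closed, 1.5 rad = fully open at its stop; it opens anticlockwise seen from above, starts at 0 to 0.2, turns with light friction (0.05 N m) and stays where left. The vacuum holds the lid down while the tap is closed and lets go somewhere between 0.7 and 1.2; from 1.2 on it counts as released
- tap_grip (a point): on the tap's axis, at the height to grip. The tap is a red bar 56 mm long (its own x, which turns with it), 12 mm thick (its own y) and 32 mm high, of which 17 mm are below this point and 15 mm above. Under the bar is a round steel boss of radius 16 mm whose top is 19 mm below this point. The tap stands on the lid 75 mm towards the lid's +y end; the near end of the lid's handle is 50 mm from the tap's axis
- lid_mid (a point): loose clear box-shaped lid, open below: 150 mm (x) by 220 mm (y) by 64 mm high without the handle, 5 mm walls, 0.6 kg plus tap. This point is half-way up, 32 mm above its lower rim; axes are the lid's, z up. The lid stands over the plate and a 24 mm high raised floor, so lift it at least 75 mm straight up before moving aside
- lid_grip (a point): point in the lid's black upright handle, on the lid's centre: handle 16 mm thick (lid x), 50 mm long (lid y), 42 mm high; this point is 30 mm above the lid's top face, 94 mm above its lower rim and 12 mm below the handle's top
- lid: the lid itself, with its origin at the centre of its lower rim, axes as lid_mid
- chamber_seat (a point): centre of the fixed grey base of the vacuum box, on the face that the lid's rim rests on, 18 mm above the table. Base 165 mm (x) by 235 mm (y). Inside it is an aluminium floor 6 mm higher, 136 by 206 mm, on which the plate lies, with a low steel catch (50 mm wide, top 24 mm above this point) at each of the two y ends, 88 to 103 mm from the centre
- plate: the reference plate itself, with its origin at the centre of its underside, z up, x across, y along its long side
- plate_mid (a point): middle of the loose black reference plate, 23 mm above its underside. Slab 85.5 mm (x) by 128 mm (y) by 14 mm high, with an aluminium grip bar upright in its middle: 14 mm thick (x), 60 mm long (y), from 14 to 46 mm above the underside, so the bar's top is 23 mm above this point. 0.2 to 0.4 kg. It starts lying in the vacuum box below the lid, long side along the box's y
- mat: fixed blue mat, 180 mm (x) by 250 mm (y), 3 mm thick, origin at the centre of its underside
- mat_mid (a point): centre of the mat's top face; the lid goes here, any yaw
- tile: fixed aluminium deck tile, 200 mm (x) by 220 mm (y) by 12 mm high; origin at the centre of its underside, x pointing to its pin side, away from the robot
- tile_top (a point): centre of the tile's top face, 12 mm above the table
- pin_left (a point): axis of the fixed yellow-topped steel pin on the left (+y) of the tile, 13 mm above the tile's top: radius 6 mm, 28 mm high. 75 mm from the tile's centre along tile +x and 60 mm along +y
- pin_right (a point): axis of the other pin, same size, 60 mm along tile -y
- edge: the straightedge itself, with its origin at the centre of its underside
- edge_mid (a point): middle of the loose dark steel straightedge, 16 mm above its underside: 16 mm wide (x), 180 mm long (y), 32 mm high, 0.28 to 0.42 kg; it starts flat on the tile, askew, on the robot's side of the pins, x roughly towards the pins. Touching, both pin axes lie 14 mm ahead of this point along its x. The pins stand 120 mm apart, so a finger fits between them behind the straightedge
- tipbox: orange tip box 85 x 125 x 58 mm, bystander
- reagent: clear bottle, 60 mm across, 130 mm high, bystander
- amberjar: amber jar, 64 mm across, 90 mm high, bystander
- trough: open white trough 85 x 128 x 40 mm, bystander (all bystanders' origins: centre of the underside)
Mind the look-alikes: they are no part of the job. What is meant by the edge is not pink, and is the larger of those in its own colour.

How it is judged:
On the way, in this order (a step that is already met when the one before it is completed fails the run):
1. the tap is turned open to at least 1.2 rad while the lid still sits on the base (value of joint tap above 1.2 rad and horizontal distance between lid and chamber_seat below 0.008 m and z of lid in the frame of chamber_seat below 0.006 m), for 0.2 s.
2. the lid stands upright and at rest on the mat, its centre within 40 mm of the mat's centre (horizontal distance between lid_mid and mat_mid below 0.04 m and z of lid_mid in the frame of mat_mid below 0.037 m and angle between lid_mid's own z axis and vertical below 0.05 rad and linear speed of lid below 0.02 m/s), for 0.2 s.
3. the straightedge lies flat on the tile with its face within 3.5 mm of both pins (x of pin_left in the frame of edge_mid between 0.01 and 0.0175 m and y of pin_left in the frame of edge_mid between -0.088 and 0.088 m and x of pin_right in the frame of edge_mid between 0.01 and 0.0175 m and y of pin_right in the frame of edge_mid between -0.088 and 0.088 m and angle between edge_mid's own z axis and vertical below 0.05 rad and z of edge_mid in the frame of tile_top below 0.02 m), for 0.2 s.
At the end, for the whole second after the job is handed in: lid upright on the mat within 40 mm of its centre; straightedge flat on the tile, its far face within 3.5 mm of both pins; plate flat on the tile, long side within 5 mm of the straightedge's near face, parallel within 0.06 rad, middles within 35 mm; all at rest (all of step 2 and all of step 3 and x of plate_mid in the frame of edge_mid between -0.0565 and -0.046 m and y of plate_mid in the frame of edge_mid between -0.035 and 0.035 m and angle between the y axis of plate_mid and the y axis of edge_mid, either way round below 0.06 rad and z of plate_mid in the frame of tile_top below 0.027 m and angle between plate_mid's own z axis and vertical below 0.05 rad and linear speed of each of plate, edge below 0.02 m/s); the robot touches nothing.
It fails at once if the lid is tipped more than 40 degrees (angle between lid's own z axis and vertical above 0.7 rad).
It fails at once if the plate is tipped more than 40 degrees (angle between plate's own z axis and vertical above 0.7 rad).
It fails at once if the plate is dropped or slammed onto the tile (more than 120 N) (contact force between plate and tile above 120 N).
It fails at once if the tip box, reagent bottle, amber jar or trough is moved more than 30 mm (distance of any of tipbox, reagent, amberjar, trough from where it was at the start of the episode above 0.03 m).
It also fails if it takes over 72 s, if anything falls off the work surface, if the arm or the gripper's body presses on something with over 40 N, if the wrist force passes 120 N, or if a joint passes its speed limit or range.

ROBOT

A 6-joint arm with a two-finger parallel gripper is mounted at the origin on the work surface. World frame = base frame: x ahead of the robot, y to its left, z up, the work surface at z = 0. Lengths are in m, angles in rad, forces in N, time in s.
With the tool pointing down it reaches from about 0.275 to 0.85 m from the base axis. Payload 19 kg.
Tool frame: the origin (TCP) lies between the finger pads; the fingertips stand 8 mm ahead of it and the grasp point (between the pads) lies 11 mm behind it; y points along the fingers, x is the direction in which the jaws open and shut, and the axes are right-handed (so a half turn about y gives the same grasp; the last joint's range is limited). The gripper opens to 85 mm and grips with 20 to 120 N. Pads are 22 mm wide; open, the fingers measure 114 mm over their backs; the gripper's body (76 mm by 85 mm) begins 54 mm behind the grasp point. The pads swing forward as they close: fully open they stand 13 mm farther back than shut.
Start: joints at [-1.449, 0.15, 1.437, -0, 1.554, -0.134], TCP at [0.145, -0.556, 0.239] pointing down, gripper open.
Joint ranges: [-2.8, 2.8], [-0.68, 2.1], [0.12, 2.68], [-1.39, 4.53], [0.16, 2.79], [-2.81, 2.81]. Speed limits (rad/s): [1.89, 1.89, 2.22, 3.01, 3.01, 3.01].

INTERFACE

Orientations are given as a rotation vector (axis times angle).
In Python, from station import telemetry, get_image, calibration, arm gives the robot as it stands.
- The arm moves only by the tool move_arm, never from a script. Its arguments are lists of equal length, an entry for each row: "linear": the shift along the tool's x, y, z in mm, a list of three; "rot": the turn, a rotation vector about the tool's x, y, z in rad, a list of three; "hand": the gripper command: -1 is fully open, 1 is shut, values between are in proportion. In form: {"linear": [[dx, dy, dz], ...], "rot": [[wx, wy, wz], ...], "hand": [hand, ...]}. A call has 1 to 20 rows; each row shifts and turns the commanded pose from where the row before left it, along the tool's axes as they then stand; what a row does not reach is not made up. A row lasts 1/8 s, in which the tool goes at most 62.5 mm and 10.7 degrees, less where a joint would pass 70% of its speed; a pose out of reach is approached as far as the arm can. A call with a gripper value outside its range is refused whole. The fingers move at their own pace and stop on an object; "newtons" is the grip in N (left out, the last holds). Time passes only in rows, so rows that do not move let the fingers close. It gives the time, the measured TCP pose, the force and the opening at its end, in the units of the state.
- telemetry.observe(): the state, without advancing time (a new reading comes with each control period).
- get_image(name): name is "scene" or "top" or "wrist"; returns the picture (420x560x3 uint8, red, green, blue); there is no depth.
- calibration(name): a dict with "fov_y" (degrees; the focal length in pixels is half the picture's height over the tangent of half this angle, whatever the lens; pixels are square), "cx", "cy" (the principal point, pixels), "rvec" (rotation vector, rad) and "tvec" (3), from world to camera coordinates, as OpenCV has them. Camera axes: x right, y down, z forward; pixel columns grow to the right and rows downward; lengths in m; the calibration is good to about 2 mm. A picture is of the moment at which its call begins: read the wrist's pose just before it. calibration takes no time and is no camera call; for the wrist camera it gives the pose at the moment of the call.
- arm.hand_in(): hands the job in, once; it reports no verdict.
The state is a dict: "time_s": time; "joint_positions": joint angles; "qvel": joint speeds; "joint_torque": joint torques, N m; "eef_pos": TCP position; "tcp_rot": TCP orientation; "ft_force": force on the tool from outside, world axes, zero at the start; "ft_torque": the same for the moment, N m; "finger_gap": finger opening in m.
Only numpy, scipy, OpenCV 4.12 (cv2) and the standard library are available. Lean on these libraries where they do the work, as an engineer would, in place of code of your own. Each camera call takes 0.05 s, during which the arm holds its last target.

## Working session

There is one attempt and no reset: what is moved stays moved. The work goes in short steps, Python scripts to look and compute and a tool call to move; the robot and the scene stay as the last step left them, time stands still between calls to the robot, and variables do not carry over. Pictures are saved under pics/ and viewed, and the job is handed in when it is done.

Besides the shell and the picture viewer there is one more tool, called after "Call:" by a JSON object that holds its "api" and its "payload". move_arm: Moves the arm, as the interface text tells. Its arguments: {"type":"object","properties":{"linear":{"type":"array","items":{"type":"array","items":{"type":"number"}}},"rot":{"type":"array","items":{"type":"array","items":{"type":"number"}}},"hand":{"type":"array","items":{"type":"number"}},"newtons":{"type":"number"}},"required":["linear","rot","hand"]}

```bash
ls -la; mkdir -p pics; cat > h.py <<'E'
import numpy as np, cv2
from station import telemetry, get_image, calibration, arm
def save(name,fn):
    c=calibration(name); im=get_image(name); cv2.imwrite('pics/'+fn,cv2.cvtColor(im,cv2.COLOR_RGB2BGR)); return im,c
def K(c):
    f=210/np.tan(np.radians(c['fov_y'])/2); return np.array([[f,0,c['cx']],[0,f,c['cy']],[0,0,1]])
def ray(c,u,v,z):
    R,_=cv2.Rodrigues(np.array(c['rvec'],float)); t=np.array(c['tvec'],float)
    o=-R.T@t; d=R.T@(np.linalg.inv(K(c))@np.array([u,v,1.])); return o+d*(z-o[2])/d[2]
def proj(c,p):
    return cv2.projectPoints(np.array(p,float).reshape(-1,1,3),np.array(c['rvec'],float),np.array(c['tvec'],float),K(c),None)[0].reshape(-1,2)
E
python3 - <<'E'
from h import *
import json
s=telemetry.observe(); print(s)
for n in ('scene','top','wrist'):
    im,c=save(n,n+'0.png'); print(n,c); json.dump({k:np.array(v).tolist() for k,v in c.items()},open(n+'0.json','w'))
E
```

```text
total 12
drwxr-xr-x  3 agent agent 4096 Dec  7 14:39 .
drwxr-xr-x 23 root  root  4096 Dec  7 14:39 ..
drwxr-xr-x  2 agent agent 4096 Dec  7 14:39 pics
{'time_s': 0.0, 'joint_positions': array([-1.44901086e+00,  1.50986651e-01,  1.43803567e+00, -4.65426424e-06,
        1.55378600e+00, -1.34004550e-01]), 'qvel': array([-1.29837777e-03, -3.07548718e-05, -4.52299399e-04,  1.53334349e-03,
        1.68174388e-03,  4.14096453e-04]), 'joint_torque': array([ 5.07886034e-04, -7.13058043e+01, -5.70880044e+01, -1.98340972e-04,
        8.56595492e-03, -2.87969840e-05]), 'eef_pos': array([ 0.1454286 , -0.55606142,  0.23867277]), 'tcp_rot': array([-1.31851667,  1.01931136, -1.01788191]), 'ft_force': array([-0.56350391,  0.12711701, -0.41645372]), 'ft_torque': array([0.01146513, 0.01636836, 0.04122835]), 'finger_gap': 0.08565308024312075}
scene {'fov_y': 50.71081221917199, 'cx': 278.7766446420861, 'cy': 214.10782461919595, 'rvec': array([ 2.06667381,  0.84552052, -0.42146922]), 'tvec': array([-0.39073128, -0.10502361,  1.55519111])}
top {'fov_y': 45.85030020639015, 'cx': 273.7372580643532, 'cy': 209.02360211426137, 'rvec': array([ 2.18329061, -2.15395133,  0.09449296]), 'tvec': array([0.05916187, 0.46879599, 1.42460672])}
wrist {'fov_y': 62.13428368172104, 'cx': 283.15739765733974, 'cy': 213.53753361857045, 'rvec': array([-2.29578295,  1.77358449,  0.25990236]), 'tvec': array([-0.57517774, -0.03689042,  0.37942584])}
```

View pics/top0.png

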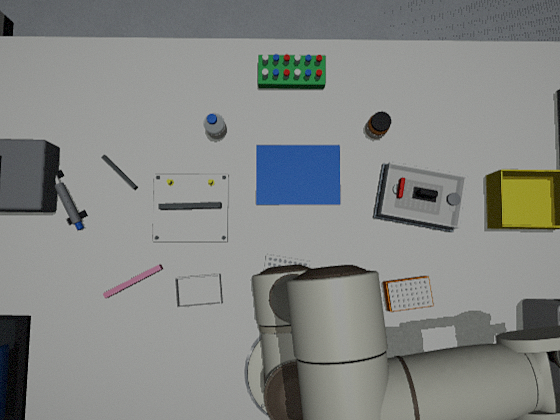

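View pics/scene0.png

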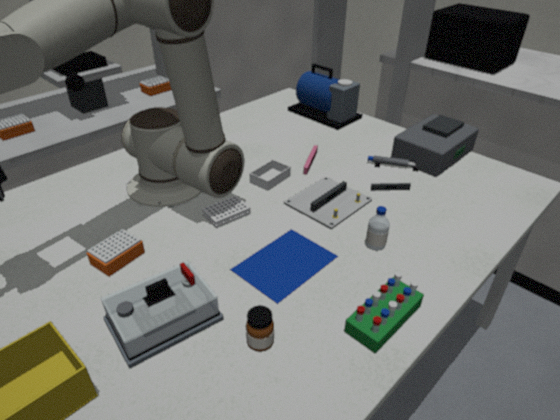

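```bash
python3 - <<'E'
from h import *
s=telemetry.observe(); print(cv2.Rodrigues(s['tcp_rot'])[0].round(3))
for n in('top','scene'):
    im=cv2.imread(f'pics/{n}0.png')
    print(n)
im=cv2.imread('pics/top0.png'); print(im.shape)
E
```

```text
[[ 0.253 -0.     0.967]
 [-0.967  0.001  0.253]
 [-0.001 -1.     0.   ]]
top
scene
(420, 560, 3)
```

Candidates for the edge: the dark bar on the tile at top (190,206), the short dark stick off the tile at (120,172), and the pink stick at (133,281). I choose the one on the tile, which is dark and longest. The tap is the red bar at (401,188), the lid handle is black at (425,193), and the grey knob at (452,199) is not part of the job. Close crops next.

```bash
python3 - <<'E'
import cv2
im=cv2.imread('pics/top0.png')
cv2.imwrite('pics/c1.png',cv2.resize(im[150:245,365:475],None,fx=7,fy=6.3,interpolation=cv2.INTER_CUBIC)[:600] if 0 else cv2.resize(im[150:240,365:475],None,fx=6.5,fy=6.5,interpolation=cv2.INTER_CUBIC))
cv2.imwrite('pics/c2.png',cv2.resize(im[160:250,95:235],None,fx=5.5,fy=5.5,interpolation=cv2.INTER_CUBIC))
E
```

```text
(no output)
```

View pics/c1.png

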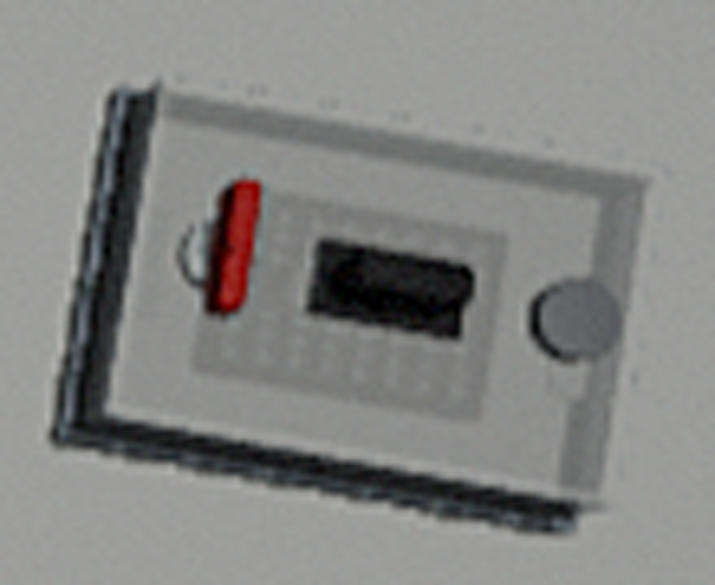

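View pics/c2.png

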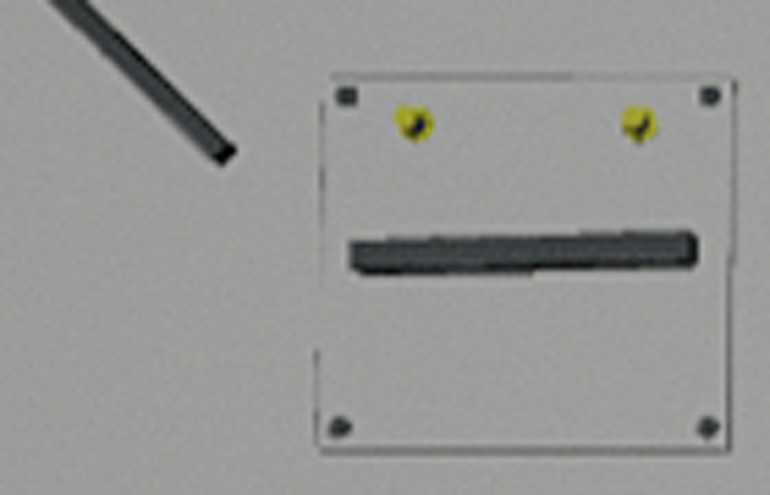

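```bash
cat >> h.py <<'E'
import json
def load(n): return json.load(open(n+'.json'))
E
python3 - <<'E'
from h import *
c=load('top0')
print('cam',ray(c,273,209,0))
R,_=cv2.Rodrigues(np.array(c['rvec']));print(-R.T@np.array(c['tvec']))
f1=lambda u,v,z: ray(c,365+u/6.5,150+v/6.5,z).round(4)
f2=lambda u,v,z: ray(c,95+u/5.5,160+v/5.5,z).round(4)
print('lid top corners?',f1(155,90,.082),f1(648,182,.082),f1(605,508,.082),f1(103,415,.082))
print('base corners',f1(115,88,.018),f1(55,440,.018),f1(575,530,.018))
print('handle top',f1(335,245,.124),f1(475,265,.124),f1(465,310,.124),f1(320,290,.124))
print('tap top ends',f1(249,180,.125),f1(232,314,.125))
print('edge top z.044',f2(350,240,.044),f2(690,232,.044),f2(697,265,.044),f2(350,270,.044))
print('pins',f2(412,122,.04),f2(638,122,.04))
print('tile',f2(325,75,.012),f2(735,78,.012),f2(730,450,.012),f2(318,450,.012))
for u,v in((256,145),(340,145),(340,204),(256,204)): print('mat',ray(c,u,v,.003).round(4))
E
```

```text
cam [0.47015192 0.06788256 0.        ]
[0.330345   0.05270203 1.4631708 ]
lid top corners? [ 0.5942 -0.2571  0.082 ] [ 0.5567 -0.469   0.082 ] [ 0.4157 -0.4475  0.082 ] [ 0.4527 -0.2337  0.082 ]
base corners [ 0.6072 -0.2534  0.018 ] [ 0.4468 -0.2255  0.018 ] [ 0.4096 -0.4571  0.018 ]
handle top [ 0.5215 -0.3222  0.124 ] [ 0.5139 -0.3804  0.124 ] [ 0.4949 -0.3759  0.124 ] [ 0.5025 -0.3157  0.124 ]
tap top ends [ 0.5484 -0.2864  0.125 ] [ 0.4918 -0.2787  0.125 ]
edge top z.044 [0.4771 0.3969 0.044 ] [0.4837 0.2189 0.044 ] [0.4664 0.2148 0.044 ] [0.4614 0.3964 0.044 ]
pins [0.5405 0.3674 0.04  ] [0.542  0.2482 0.04  ]
tile [0.5696 0.4214 0.012 ] [0.5707 0.2004 0.012 ] [0.371  0.1986 0.012 ] [0.368  0.4177 0.012 ]
mat [0.6615 0.1214 0.003 ]
mat [ 0.6646 -0.1296  0.003 ]
mat [ 0.4873 -0.1299  0.003 ]
mat [0.4841 0.1183 0.003 ]
```

Top crop: the tap is at about (402,188) with its bar nearly along lid x, and the handle is at (426,193). The edge is at (190,206) and clearly the larger dark one, and the pins are at (170,182) and (211,182). Next I measure the tap height from the scene view and get a second fix on the lid.

```bash
python3 - <<'E'
from h import *
im=cv2.imread('pics/scene0.png')
cv2.imwrite('pics/c3.png',cv2.resize(im[255:360,95:230],None,fx=5.5,fy=5.5,interpolation=cv2.INTER_CUBIC))
cv2.imwrite('pics/c4.png',cv2.resize(im[165:245,270:420],None,fx=5.3,fy=5.3,interpolation=cv2.INTER_CUBIC))
E
```

```text
(no output)
```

View pics/c3.png

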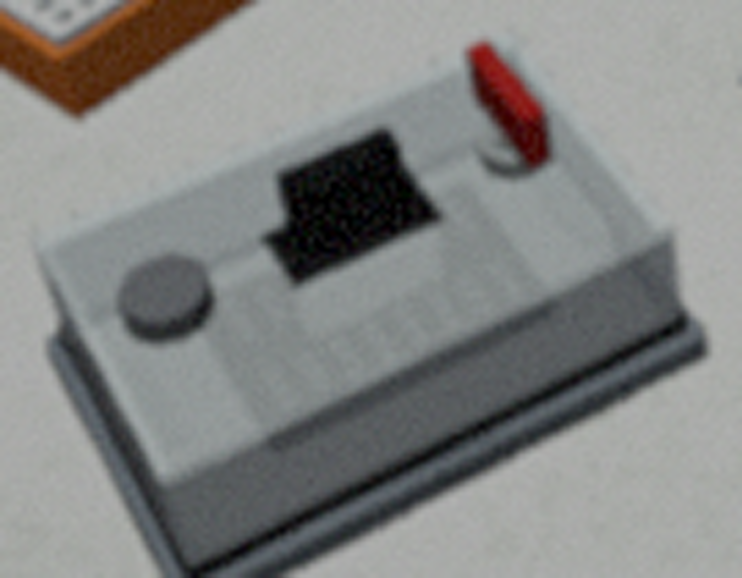

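View pics/c4.png

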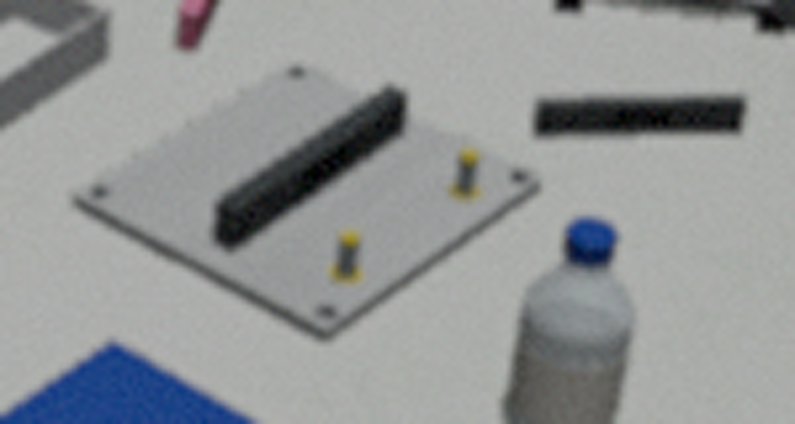

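View pics/wrist0.png

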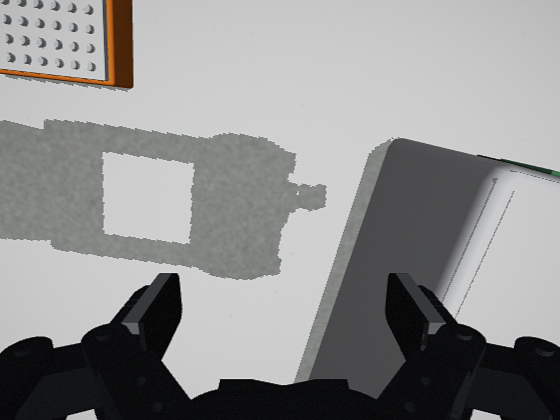

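```bash
python3 - <<'E'
from h import *
c=load('scene0'); t=load('top0')
for zt in(.115,.12,.125,.13,.135,.14):
    # top-center from the top cam at height zt
    e=[ray(t,365+249/6.5,150+182/6.5,zt),ray(t,365+232/6.5,150+312/6.5,zt)]
    p=(proj(c,e)-[95,255])*5.5
    print(zt,np.mean(e,0).round(4),p.round(0).tolist())
psi=-0.17
for lx,ly in((.506,-.353),(.508,-.350)):
    R=np.array([[np.cos(psi),-np.sin(psi)],[np.sin(psi),np.cos(psi)]])
    P=[np.r_[np.array([lx,ly])+R@np.array(q[:2]),q[2]] for q in ((75e-3,110e-3,.082),(75e-3,-110e-3,.082),(-75e-3,-110e-3,.082),(-75e-3,110e-3,.082),(.008,.025,.124),(.008,-.025,.124),(-.008,-.025,.124),(-.008,.025,.124),(0,.075,.082))]
    print('scene',((proj(c,P)-[95,255])*5.5).round(0).tolist())
    print('top',((proj(t,P)-[365,150])*6.5).round(0).tolist())
E
```

```text
0.115 [ 0.5215 -0.2851  0.115 ] [[531.0, 138.0], [468.0, 65.0]]
0.12 [ 0.5208 -0.2838  0.12  ] [[531.0, 127.0], [468.0, 54.0]]
0.125 [ 0.5201 -0.2826  0.125 ] [[531.0, 116.0], [468.0, 44.0]]
0.13 [ 0.5194 -0.2813  0.13  ] [[531.0, 105.0], [469.0, 33.0]]
0.135 [ 0.5187 -0.2801  0.135 ] [[531.0, 93.0], [469.0, 22.0]]
0.14 [ 0.518  -0.2788  0.14  ] [[531.0, 82.0], [469.0, 11.0]]
scene [[673.0, 216.0], [160.0, 466.0], [31.0, 226.0], [511.0, 20.0], [402.0, 135.0], [286.0, 186.0], [271.0, 163.0], [386.0, 113.0], [516.0, 147.0]]
top [[155.0, 80.0], [660.0, 172.0], [608.0, 513.0], [99.0, 420.0], [353.0, 253.0], [472.0, 275.0], [466.0, 312.0], [347.0, 291.0], [207.0, 264.0]]
scene [[681.0, 214.0], [170.0, 465.0], [40.0, 225.0], [518.0, 19.0], [411.0, 134.0], [296.0, 185.0], [280.0, 162.0], [395.0, 111.0], [524.0, 145.0]]
top [[148.0, 76.0], [652.0, 167.0], [601.0, 508.0], [92.0, 415.0], [346.0, 249.0], [464.0, 270.0], [459.0, 308.0], [340.0, 286.0], [200.0, 259.0]]
```

```bash
python3 - <<'E'
from h import *
c=load('scene0'); t=load('top0')
f2=lambda u,v,z: ray(t,95+u/5.5,160+v/5.5,z)
P=[f2(325,75,.012),f2(735,78,.012),f2(730,450,.012),f2(318,450,.012)]
print('tile scene',((proj(c,P)-[270,165])*5.3).round(0).tolist())
E
```

```text
tile scene [[543.0, 174.0], [322.0, 328.0], [68.0, 190.0], [290.0, 58.0]]
```

```bash
cat >> h.py <<'E'
def go(tx,ty,tz=None,yaw=None):
    "print needed tool-frame shift (mm) from the present pose, present tool axes; and wy"
    s=telemetry.observe(); R=cv2.Rodrigues(s['tcp_rot'])[0]; p=s['eef_pos']
    y0=np.arctan2(R[1,0],R[0,0]); d=np.array([tx,ty,p[2] if tz is None else tz])-p
    print('t',s['time_s'],'pos',p.round(4),'yaw',y0.round(4),'gap',round(s['finger_gap'],4),'F',s['ft_force'].round(1))
    print('tool shift mm',(R.T@d*1000).round(1),'' if yaw is None else 'wy total %.3f'%(-(yaw-y0)))
    if yaw is not None:
        x=np.array([np.cos(yaw),np.sin(yaw),0]);z=np.array([-np.sin(yaw),np.cos(yaw),0])
        print('after turning: ',(np.array([x@d,-d[2],z@d])*1000).round(1))
E
python3 - <<'E'
from h import *
go(.52,-.281,None,-1.706)
c=load('wrist0');R=cv2.Rodrigues(np.array(c['rvec']))[0];print('cam',-R.T@np.array(c['tvec']),'\n',R.T.round(3))
E
```

```text
t 0.15 pos [ 0.1454 -0.5561  0.2388] yaw -1.315 gap 0.0857 F [-0.1  0.1 -1. ]
tool shift mm [-1.714e+02  2.000e-01  4.320e+02] wy total 0.391
after turning:  [-323.1   -0.   334.1]
cam [ 0.21607081 -0.53831816  0.37373957] 
 [[ 0.252 -0.927 -0.277]
 [-0.968 -0.242 -0.072]
 [-0.001  0.286 -0.958]]
```

Call:
{"api": "move_arm", "payload": {"linear": [[-25,0,25],[-25,0,25],[-25,0,25],[-31,0,33],[-31,0,33],[-31,0,33],[-31,0,33],[-31,0,33],[-25,0,26],[-18,0,16],[0,0,0],[0,0,0]], "rot": [[0,0.13,0],[0,0.13,0],[0,0.13,0],[0,0,0],[0,0,0],[0,0,0],[0,0,0],[0,0,0],[0,0,0],[0,0,0],[0,0,0],[0,0,0]], "hand": [0.06,0.06,0.06,0.06,0.06,0.06,0.06,0.06,0.06,0.06,0.06,0.06], "newtons": 60}}

```text
time_s: 1.65
eef_pos: [0.4414, -0.3046, 0.2391]
tcp_rot: [-1.143, 1.308, -1.307]
ft_force: [-0.6, -0.7, 0.0]
finger_gap: 0.0404
```

```bash
python3 - <<'E'
from h import *
go(.52,-.281,None,-1.706)
im,c=save('wrist','w1.png'); json.dump({k:np.array(v).tolist() for k,v in c.items()},open('w1.json','w'))
E
```

```text
t 1.65 pos [ 0.4414 -0.3046  0.2391] yaw -1.705 gap 0.0404 F [-0.6 -0.7  0. ]
tool shift mm [-33.9  -0.   74.8] wy total 0.001
after turning:  [-34.   -0.   74.7]
```

View pics/w1.png

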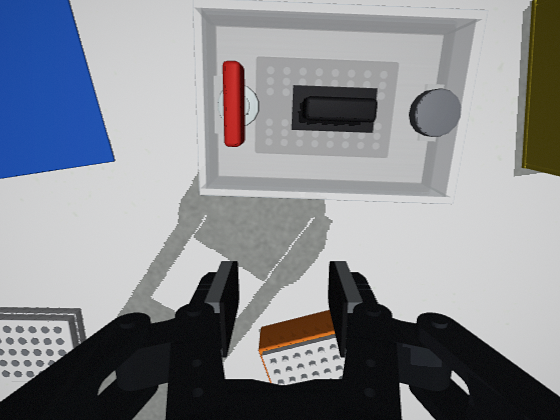

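```bash
python3 - <<'E'
from h import *
c=load('w1')
im=cv2.imread('pics/w1.png'); cv2.imwrite('pics/c5.png',cv2.resize(im[40:170,190:400],None,fx=3.8,fy=3.8,interpolation=cv2.INTER_CUBIC))
for z in(.125,.13): print(z,ray(c,233,62,z).round(4),ray(c,234,146,z).round(4))
print('handle',ray(c,303,97,.124).round(4),ray(c,377,97,.124).round(4),ray(c,375,122,.124).round(4))
print('lid top',ray(c,201,10,.082).round(4),ray(c,486,9,.082).round(4),ray(c,447,200,.082).round(4),ray(c,201,193,.082).round(4))
E
```

```text
0.125 [ 0.5478 -0.2862  0.125 ] [ 0.4938 -0.2773  0.125 ]
0.13 [ 0.5471 -0.2868  0.13  ] [ 0.4942 -0.2781  0.13  ]
handle [ 0.5199 -0.3295  0.124 ] [ 0.5131 -0.3794  0.124 ] [ 0.4968 -0.377   0.124 ]
lid top [ 0.5922 -0.2639  0.082 ] [ 0.5643 -0.4742  0.082 ] [ 0.4203 -0.4453  0.082 ] [ 0.4549 -0.2358  0.082 ]
```

View pics/c5.png

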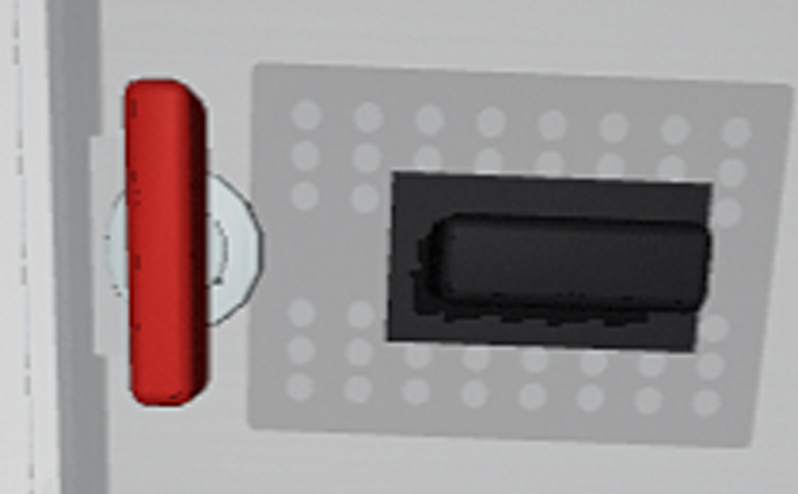

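Call:
{"api": "move_arm", "payload": {"linear": [[-17,0,38],[-18,0,38],[0,35,0],[0,35,0],[0,30,0],[0,15,0],[0,12,0],[0,0,0]], "rot": [[0,0,0],[0,0.015,0],[0,0,0],[0,0,0],[0,0,0],[0,0,0],[0,0,0],[0,0,0]], "hand": [0.06,0.06,0.06,0.06,0.06,0.06,0.06,0.06]}}

```text
time_s: 2.7
eef_pos: [0.5216, -0.2801, 0.1122]
tcp_rot: [-1.135, 1.319, -1.318]
ft_force: [1.2, 0.2, 0.1]
finger_gap: 0.04
```

```bash
python3 - <<'E'
from h import *
go(.521,-.281,.112,-1.72)
im,c=save('scene','s2.png'); cv2.imwrite('pics/s2c.png',cv2.resize(cv2.imread('pics/s2.png')[220:330,130:250],None,fx=5,fy=5,interpolation=cv2.INTER_CUBIC))
E
```

```text
t 2.7 pos [ 0.5216 -0.2801  0.1122] yaw -1.7203 gap 0.04 F [1.2 0.2 0.1]
tool shift mm [ 1.   0.2 -0.4] wy total -0.000
after turning:  [ 1.   0.2 -0.4]
```

View pics/s2c.png

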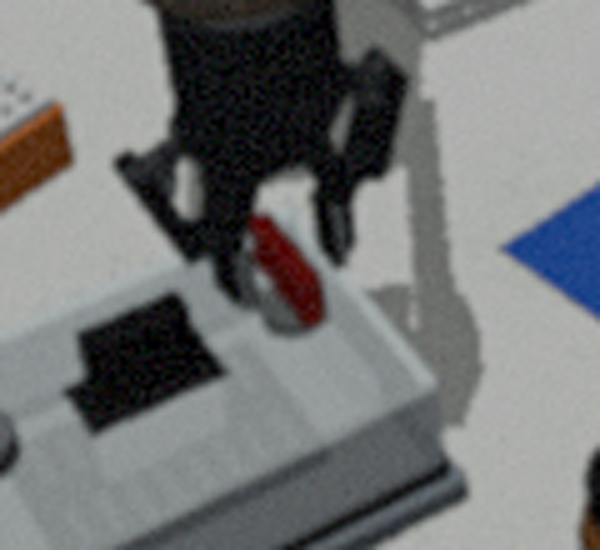

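The fingers straddle the red bar. Closing on it.

Call:
{"api": "move_arm", "payload": {"linear": [[1,0,0],[0,0,0],[0,0,0],[0,0,0],[0,0,0]], "rot": [[0,0,0],[0,0,0],[0,0,0],[0,0,0],[0,0,0]], "hand": [1,1,1,1,1], "newtons": 60}}

```text
time_s: 3.38
eef_pos: [0.5219, -0.281, 0.1133]
tcp_rot: [-1.134, 1.317, -1.319]
ft_force: [-0.9, 1.7, 5.5]
finger_gap: 0.011
```

Call:
{"api": "move_arm", "payload": {"linear": [[0,-2,0],[0,0,0],[0,0,0],[0,0,0],[0,0,0],[0,0,0],[0,0,0],[0,0,0],[0,0,0],[0,0,0],[0,0,0],[0,0,0]], "rot": [[0,0,0],[0,-0.15,0],[0,-0.15,0],[0,-0.15,0],[0,-0.15,0],[0,-0.15,0],[0,-0.15,0],[0,-0.15,0],[0,-0.15,0],[0,-0.15,0],[0,-0.1,0],[0,0,0]], "hand": [1,1,1,1,1,1,1,1,1,1,1,1]}}

```text
time_s: 4.88
eef_pos: [0.5215, -0.2806, 0.1142]
tcp_rot: [-1.56, 0.213, -0.212]
ft_force: [0.6, 1.9, -3.9]
finger_gap: 0.0108
```

```bash
python3 - <<'E'
from h import *
go(.521,-.281,.112,-.17); s=telemetry.observe(); print(s['ft_torque'],s['joint_positions'])
im,c=save('scene','s3.png'); cv2.imwrite('pics/s3c.png',cv2.resize(cv2.imread('pics/s3.png')[220:360,90:250],None,fx=4,fy=4,interpolation=cv2.INTER_CUBIC))
E
```

```text
t 4.875 pos [ 0.5215 -0.2806  0.1142] yaw -0.2704 gap 0.0108 F [ 0.6  1.9 -3.9]
tool shift mm [-0.4  2.2 -0.5] wy total -0.100
after turning:  [-0.4  2.2 -0.5]
[ 0.46777312 -0.13927654 -0.00431902] [-6.23838260e-01  2.57596797e-01  1.56718622e+00  3.50665101e-04
  1.31742878e+00 -3.53560705e-01]
```

View pics/s3c.png

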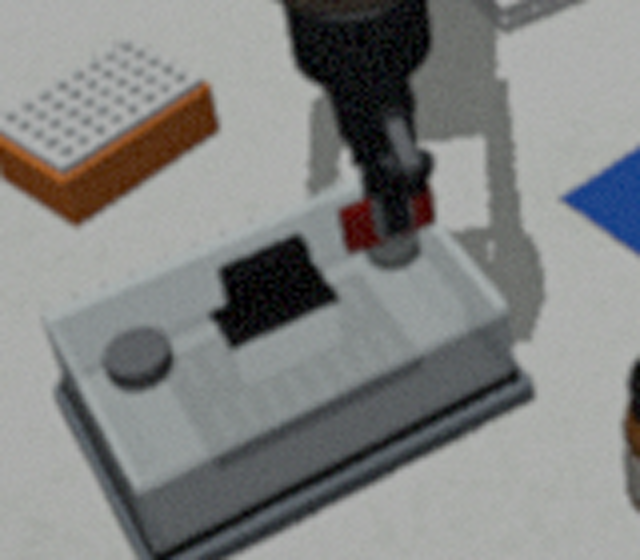

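Call:
{"api": "move_arm", "payload": {"linear": [[0,0,0],[0,0,0],[0,0,0],[0,0,0],[0,0,0],[0,-30,0],[0,-30,0],[0,0,-25],[0,0,-25],[0,0,-24],[0,0,0]], "rot": [[0,-0.06,0],[0,0,0],[0,0,0],[0,0,0],[0,0,0],[0,0,0],[0,-0.045,0],[0,0,0],[0,0,0],[0,0,0],[0,0,0]], "hand": [1,1,0,0,0,0,0,0,0,0,0]}}

```text
time_s: 6.3
eef_pos: [0.5087, -0.3558, 0.1735]
tcp_rot: [-1.566, 0.132, -0.131]
ft_force: [0.1, 0.6, 0.4]
finger_gap: 0.0427
```

```bash
python3 - <<'E'
from h import *
go(.5085,-.353,.101,-.165)
im,c=save('wrist','w4.png'); json.dump({k:np.array(v).tolist() for k,v in c.items()},open('w4.json','w'))
E
```

```text
t 6.3 pos [ 0.5087 -0.3558  0.1735] yaw -0.1673 gap 0.0427 F [0.1 0.6 0.4]
tool shift mm [-0.6 72.5  2.7] wy total -0.002
after turning:  [-0.7 72.5  2.7]
```

View pics/w4.png

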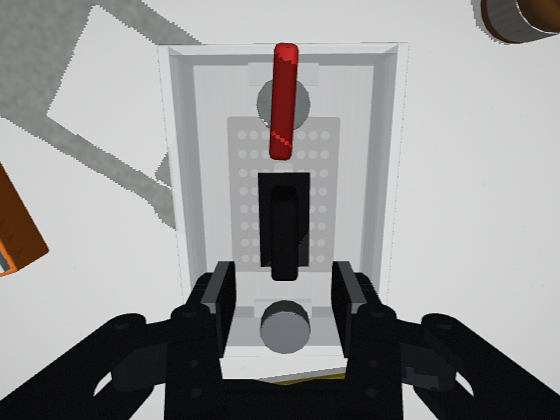

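```bash
python3 - <<'E'
from h import *
c=load('w4')
a=ray(c,286,45,.13);b=ray(c,281,157,.13); d=a-b; print('tap',(a+b)/2,np.hypot(*d[:2]),'angle of bar x',np.arctan2(d[1],d[0]))
a=ray(c,285,186,.124);b=ray(c,285,280,.124); d=a-b; print('handle',(a+b)/2,np.hypot(*d[:2]),'yaw',np.arctan2(d[1],d[0])-np.pi/2)
P=[ray(c,u,v,.082) for u,v in((163,46),(408,46))]; d=P[1]-P[0];print('lid far edge',P,np.arctan2(d[1],d[0]))
E
```

```text
tap [ 0.52148677 -0.28176291  0.13      ] 0.0521247528866432 angle of bar x 1.3562989592321182
handle [ 0.51061678 -0.35139947  0.124     ] 0.05615296669531957 yaw -0.1663980564192915
lid far edge [array([ 0.45664701, -0.23705802,  0.082     ]), array([ 0.59989561, -0.26134891,  0.082     ])] -0.16797372522611365
```

Tap bar measured 1.52 rad from lid x, so it is at its stop. Now gripping the handle.

Call:
{"api": "move_arm", "payload": {"linear": [[1,0,4],[0,30,0],[0,25,0],[0,17,0],[0,0,0],[0,0,0],[0,0,0],[0,0,0],[0,0,0],[0,0,0]], "rot": [[0,0,0],[0,0,0],[0,0,0],[0,0,0],[0,0,0],[0,0,0],[0,0,0],[0,0,0],[0,0,0],[0,0,0]], "hand": [0,0,0,0,0,1,1,1,1,1], "newtons": 100}}

```text
time_s: 7.6
eef_pos: [0.5107, -0.3502, 0.1037]
tcp_rot: [-1.568, 0.13, -0.129]
ft_force: [-9.3, 3.0, 8.9]
finger_gap: 0.0143
```

Call:
{"api": "move_arm", "payload": {"linear": [[0,-3,0],[0,-8,0],[0,-15,0],[0,-24,0],[0,-25,0],[0,-25,0],[0,-20,0],[0,0,0]], "rot": [[0,0,0],[0,0,0],[0,0,0],[0,0,0],[0,0,0],[0,0,0],[0,0,0],[0,0,0]], "hand": [1,1,1,1,1,1,1,1]}}

```text
time_s: 8.6
eef_pos: [0.5116, -0.3504, 0.2246]
tcp_rot: [-1.569, 0.127, -0.132]
ft_force: [-0.5, 0.5, -7.6]
finger_gap: 0.0144
```

```bash
python3 - <<'E'
from h import *
go(.574,-.005,None,-.165)
save('scene','s5.png')
E
```

```text
t 8.6 pos [ 0.5116 -0.3504  0.2246] yaw -0.1649 gap 0.0144 F [-0.5  0.5 -7.6]
tool shift mm [  4.9  -0.6 351. ] wy total 0.000
after turning:  [  4.9  -0.  351. ]
```

View pics/s5.png

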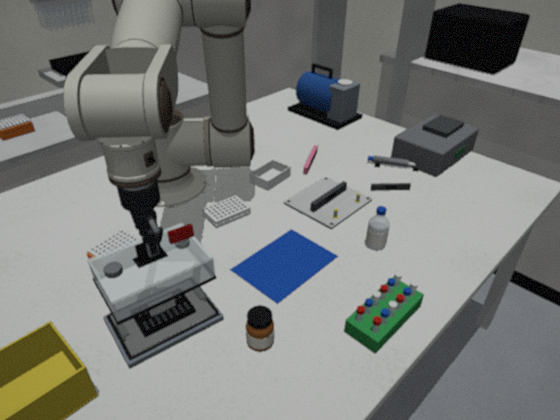

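Call:
{"api": "move_arm", "payload": {"linear": [[1,0,15],[0,0,30],[1,0,40],[0,0,40],[1,0,40],[0,0,40],[1,0,40],[0,0,40],[1,0,36],[0,0,20],[0,0,10],[0,15,0],[0,30,0],[0,30,0],[0,30,0],[0,15,0],[0,0,0]], "rot": [[0,0,0],[0,0,0],[0,0,0],[0,0,0],[0,0,0],[0,0,0],[0,0,0],[0,0,0],[0,0,0],[0,0,0],[0,0,0],[0,0,0],[0,0,0],[0,0,0],[0,0,0],[0,0,0],[0,0,0]], "hand": [1,1,1,1,1,1,1,1,1,1,1,1,1,1,1,1,1]}}

```text
time_s: 10.78
eef_pos: [0.5731, -0.0052, 0.1013]
tcp_rot: [-1.567, 0.132, -0.129]
ft_force: [-0.4, -0.5, -6.7]
finger_gap: 0.0142
```

```bash
python3 - <<'E'
from h import *
go(.574,-.005,.0887,-.165)
save('scene','s6.png')
E
```

```text
t 10.775 pos [ 0.5731 -0.0052  0.1013] yaw -0.1657 gap 0.0142 F [-0.4 -0.5 -6.7]
tool shift mm [ 0.9 12.6  0.3] wy total -0.001
after turning:  [ 0.9 12.6  0.3]
```

View pics/s6.png

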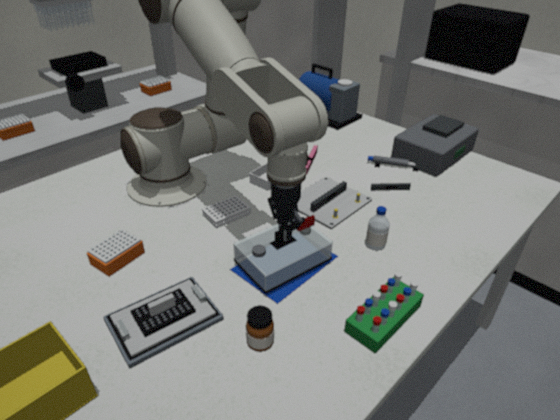

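Call:
{"api": "move_arm", "payload": {"linear": [[0,6,0],[0,4,0],[0,1.5,0],[0,0,0]], "rot": [[0,0,0],[0,0,0],[0,0,0],[0,0,0]], "hand": [1,1,1,1]}}

```text
time_s: 11.32
eef_pos: [0.5737, -0.0046, 0.0909]
tcp_rot: [-1.567, 0.129, -0.13]
ft_force: [0.0, -0.4, -5.9]
finger_gap: 0.0142
```

Call:
{"api": "move_arm", "payload": {"linear": [[0,1.5,0],[0,1,0],[0,0,0]], "rot": [[0,0,0],[0,0,0],[0,0,0]], "hand": [1,1,1]}}

```text
time_s: 11.7
eef_pos: [0.5737, -0.0046, 0.0887]
tcp_rot: [-1.567, 0.129, -0.13]
ft_force: [-2.5, 0.0, 1.3]
finger_gap: 0.0148
```

Call:
{"api": "move_arm", "payload": {"linear": [[0,0,0],[0,0,0],[0,0,0],[0,-20,0],[0,-40,0],[0,-40,0],[-15,0,21],[-30,0,43],[-30,0,43],[-30,0,43],[-30,0,43],[-30,0,43],[-23,0,33],[-10,0,15],[0,0,0]], "rot": [[0,0,0],[0,0,0],[0,0,0],[0,0,0],[0,0,0],[0,0,0],[0,0,0],[0,0,0],[0,0,0],[0,0,0],[0,0,0],[0,0,0],[0,0,0],[0,0,0],[0,0,0]], "hand": [0,0,0,0,0,0,0,0,0,0,0,-1,-1,-1,-1]}}

```text
time_s: 13.58
eef_pos: [0.4248, 0.3085, 0.1883]
tcp_rot: [-1.567, 0.128, -0.128]
ft_force: [0.5, -0.6, -0.2]
finger_gap: 0.0853
```

Call:
{"api": "move_arm", "payload": {"linear": [[0,0,0],[0,0,0],[0,0,0],[0,0,0],[0,0,0],[0,0,0],[0,0,0],[0,0,0],[0,0,0],[0,0,0]], "rot": [[0,0.155,0],[0,0.155,0],[0,0.155,0],[0,0.155,0],[0,0.155,0],[0,0.155,0],[0,0.155,0],[0,0.155,0],[0,0.155,0],[0,0,0]], "hand": [-1,-1,-1,-1,-1,-1,-1,-1,-1,-1]}}

```text
time_s: 14.82
eef_pos: [0.4257, 0.307, 0.1883]
tcp_rot: [-1.214, 1.201, -1.202]
ft_force: [-0.3, -0.4, 0.9]
finger_gap: 0.0853
```

```bash
python3 - <<'E'
from h import *
go(.425,.308,None,-1.56)
for n in('top','wrist'):
    im,c=save(n,n+'7.png'); json.dump({k:np.array(v).tolist() for k,v in c.items()},open(n+'7.json','w'))
im=cv2.imread('pics/top7.png')
cv2.imwrite('pics/c7.png',cv2.resize(im[130:250,250:480],None,fx=3.4,fy=3.4,interpolation=cv2.INTER_CUBIC))
E
```

```text
t 14.825 pos [0.4257 0.307  0.1883] yaw -1.5605 gap 0.0853 F [-0.3 -0.4  0.9]
tool shift mm [-1.  -0.  -0.7] wy total -0.001
after turning:  [-1.  -0.  -0.7]
```

View pics/wrist7.png

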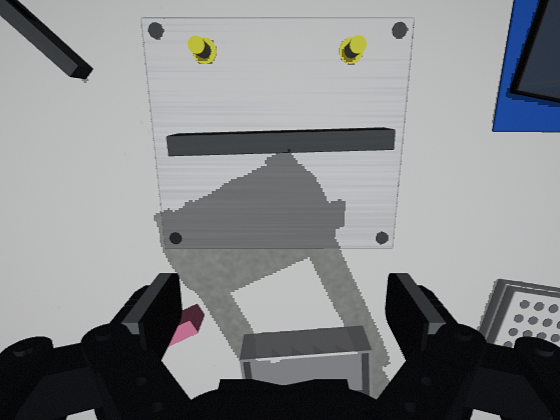

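View pics/c7.png

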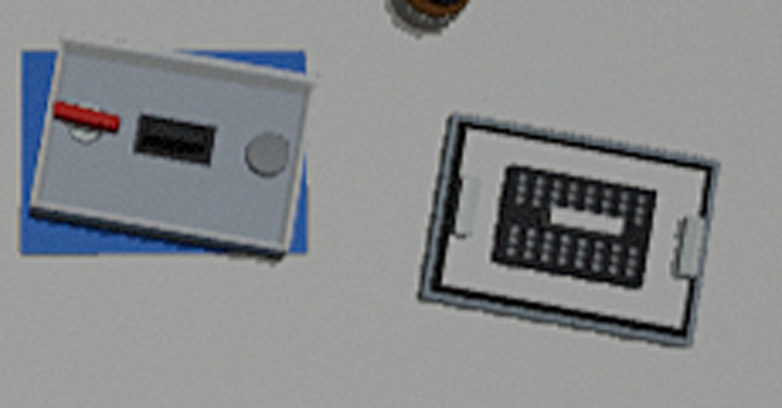

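```bash
python3 - <<'E'
from h import *
w=load('wrist7'); t=load('top7')
im=cv2.imread('pics/wrist7.png')
cv2.imwrite('pics/c8.png',cv2.resize(im[20:165,140:420],None,fx=2.8,fy=2.8,interpolation=cv2.INTER_CUBIC))
im=cv2.imread('pics/top7.png')
cv2.imwrite('pics/c9.png',cv2.resize(im[155:240,365:470],None,fx=7,fy=7,interpolation=cv2.INTER_CUBIC))
E
```

```text
(no output)
```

View pics/c8.png

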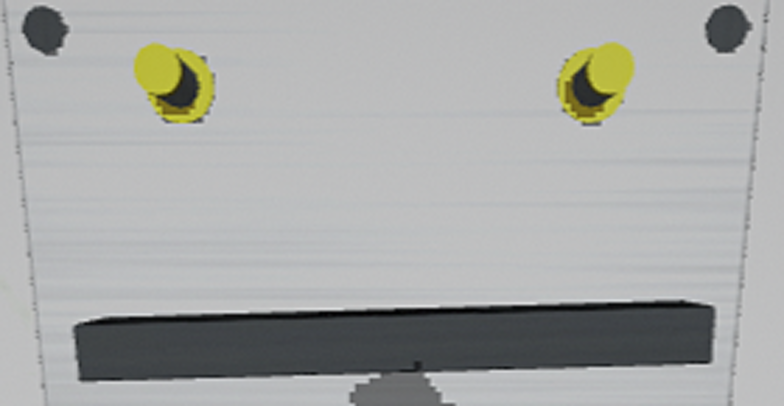

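View pics/c9.png

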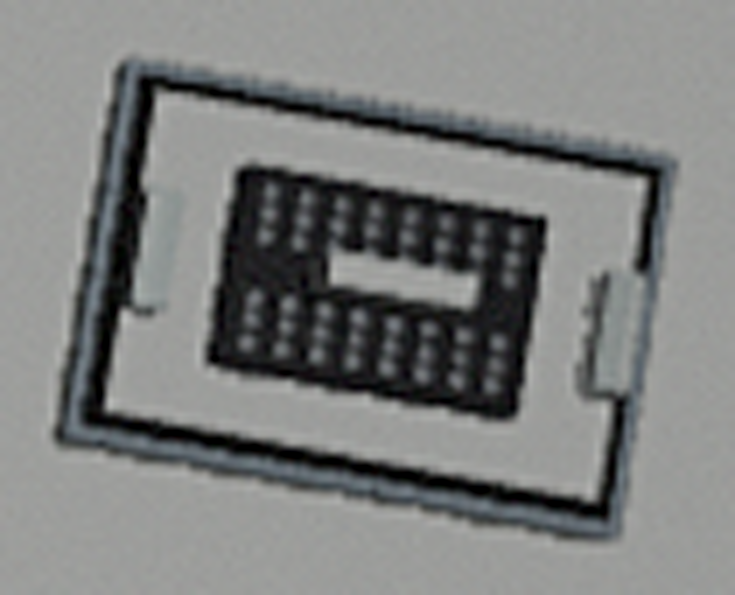

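```bash
python3 - <<'E'
from h import *
w=load('wrist7'); t=load('top7')
f=lambda u,v,z: ray(w,140+u/2.8,20+v/2.8,z)
for n,p,z in(('edge near L',(80,380),.044),('near R',(711,362),.044),('far L',(75,325),.044),('far R',(713,306),.044),('pinL',(157,68),.04),('pinR',(609,68),.04)): print(n,f(*p,z).round(4))
g=lambda u,v,z: ray(t,365+u/7,155+v/7,z)
print('plate top z.038',[g(*p,.038).round(4) for p in((240,165),(546,217),(517,417),(208,365))])
print('bar top z.070',[g(*p,.070).round(4) for p in((330,248),(482,272),(478,305),(328,283))])
m=lambda u,v,z: ray(t,250+u/3.4,130+v/3.4,z)
print('lid top z.067',[m(*p,.067).round(4) for p in((65,42),(313,82),(285,255),(32,212))], 'handle', m(175,140,.109))
E
```

```text
edge near L [0.4621 0.3983 0.044 ]
near R [0.4694 0.2193 0.044 ]
far L [0.4774 0.3984 0.044 ]
far R [0.4848 0.2203 0.044 ]
pinL [0.544  0.3725 0.04  ]
pinR [0.5455 0.253  0.04  ]
plate top z.038 [array([ 0.5598, -0.2968,  0.038 ]), array([ 0.5397, -0.4226,  0.038 ]), array([ 0.4567, -0.4092,  0.038 ]), array([ 0.4765, -0.2829,  0.038 ])]
bar top z.070 [array([ 0.5213, -0.3249,  0.07  ]), array([ 0.5123, -0.3858,  0.07  ]), array([ 0.4989, -0.384 ,  0.07  ]), array([ 0.5071, -0.3239,  0.07  ])]
lid top z.067 [array([0.6552, 0.081 , 0.067 ]), array([ 0.6236, -0.1275,  0.067 ]), array([ 0.4774, -0.1044,  0.067 ]), array([0.5106, 0.1064, 0.067 ])] handle [ 0.56558189 -0.01031645  0.109     ]
```

Call:
{"api": "move_arm", "payload": {"linear": [[0,40,0],[0,45,0],[0,45,0],[0,22,0],[0,10,0],[0,0,0]], "rot": [[0,0,0],[0,0,0],[0,0,0],[0,0,0],[0,0,0],[0,0,0]], "hand": [-1,-1,-1,-1,-1,-1]}}

```text
time_s: 15.68
eef_pos: [0.4251, 0.3079, 0.0264]
tcp_rot: [-1.215, 1.201, -1.2]
ft_force: [-0.2, 0.9, -0.5]
finger_gap: 0.0855
```

```bash
python3 - <<'E'
from h import *
go(.425,.308,.02,-1.56)
save('scene','s8.png')
cv2.imwrite('pics/s8c.png',cv2.resize(cv2.imread('pics/s8.png')[130:240,260:390],None,fx=5,fy=5,interpolation=cv2.INTER_CUBIC))
E
```

```text
t 15.675 pos [0.4251 0.3079 0.0264] yaw -1.5589 gap 0.0855 F [-0.2  0.9 -0.5]
tool shift mm [-0.1  6.4 -0.1] wy total 0.001
after turning:  [-0.1  6.4 -0.1]
```

View pics/s8c.png

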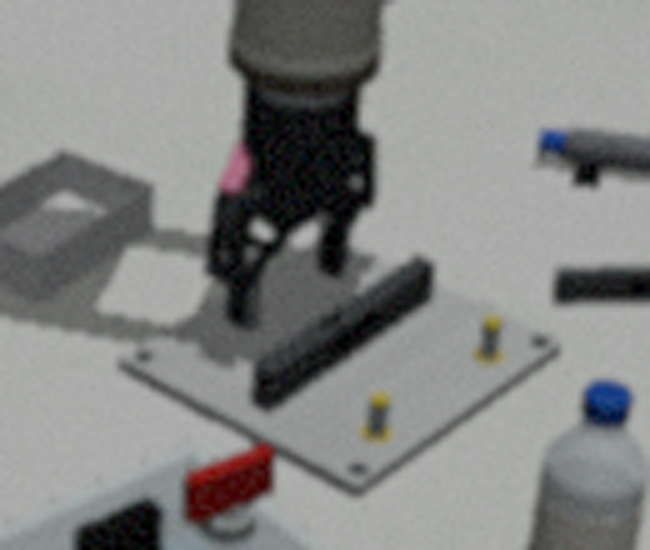

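Call:
{"api": "move_arm", "payload": {"linear": [[0,3,0],[0,3,0],[0,0,0]], "rot": [[0,0,0],[0,0,0],[0,0,0]], "hand": [-1,-1,-1]}}

```text
time_s: 16.1
eef_pos: [0.4249, 0.308, 0.0203]
tcp_rot: [-1.214, 1.201, -1.201]
ft_force: [0.4, -0.1, -0.1]
finger_gap: 0.0852
```

Call:
{"api": "move_arm", "payload": {"linear": [[0,3,0],[0,3,0],[0,0,0]], "rot": [[0,0,0],[0,0,0],[0,0,0]], "hand": [-1,-1,-1]}}

```text
time_s: 16.48
eef_pos: [0.4248, 0.3079, 0.014]
tcp_rot: [-1.215, 1.202, -1.201]
ft_force: [-0.6, 0.2, 0.0]
finger_gap: 0.0854
```

Call:
{"api": "move_arm", "payload": {"linear": [[0,0,12],[0,0,12],[0,0,5],[0,0,5],[0,0,6],[0,0,6],[0,0,6],[0,0,6],[0,0,6],[0,0,6],[0,0,5],[0,0,3],[0,0,0]], "rot": [[0,0,0],[0,0,0],[0,0,0],[0,0,0],[0,0,0],[0,0,0],[0,0,0],[0,0,0],[0,0,0],[0,0,0],[0,0,0],[0,0,0],[0,0,0]], "hand": [-1,-1,-1,-1,-1,-1,-1,-1,-1,-1,-1,-1,-1]}}

```text
time_s: 18.1
eef_pos: [0.5033, 0.3088, 0.0143]
tcp_rot: [-1.214, 1.201, -1.201]
ft_force: [-0.8, 0.2, -0.3]
finger_gap: 0.0856
```

```bash
python3 - <<'E'
from h import *
go(.512,.308,None,-1.56)
for n in('wrist',):
    im,c=save(n,n+'9.png'); json.dump({k:np.array(v).tolist() for k,v in c.items()},open(n+'9.json','w'))
E
```

```text
t 18.1 pos [0.5033 0.3088 0.0143] yaw -1.5601 gap 0.0856 F [-0.8  0.2 -0.3]
tool shift mm [0.9 0.  8.7] wy total -0.000
after turning:  [ 0.9 -0.   8.7]
```

View pics/wrist9.png

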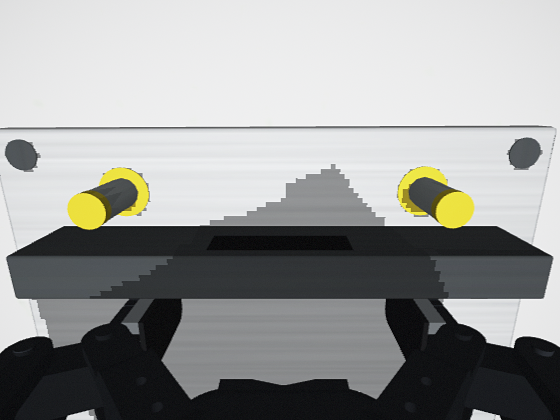

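Call:
{"api": "move_arm", "payload": {"linear": [[0,0,2],[0,0,2],[0,0,2],[0,0,1],[0,0,0]], "rot": [[0,0,0],[0,0,0],[0,0,0],[0,0,0],[0,0,0]], "hand": [-1,-1,-1,-1,-1]}}

```text
time_s: 18.77
eef_pos: [0.5101, 0.309, 0.0144]
tcp_rot: [-1.214, 1.201, -1.201]
ft_force: [-2.2, 1.4, 2.1]
finger_gap: 0.0851
```

Call:
{"api": "move_arm", "payload": {"linear": [[0,0,1],[0,0,1],[0,0,0]], "rot": [[0,0,0],[0,0,0],[0,0,0]], "hand": [-1,-1,-1]}}

```text
time_s: 19.15
eef_pos: [0.5116, 0.3089, 0.0143]
tcp_rot: [-1.215, 1.202, -1.201]
ft_force: [-7.7, 0.6, 5.5]
finger_gap: 0.0851
```

Call:
{"api": "move_arm", "payload": {"linear": [[0,0,1],[0,0,0.5],[0,0,0]], "rot": [[0,0,0],[0,0,0],[0,0,0]], "hand": [-1,-1,-1]}}

```text
time_s: 19.52
eef_pos: [0.5118, 0.3089, 0.0143]
tcp_rot: [-1.218, 1.203, -1.199]
ft_force: [-19.5, -2.7, 13.1]
finger_gap: 0.0859
```

```bash
python3 - <<'E'
from h import *
go(.512,.308,None,-1.56);print(telemetry.observe()['ft_torque'])
for n in('wrist',):
    im,c=save(n,n+'10.png'); json.dump({k:np.array(v).tolist() for k,v in c.items()},open(n+'10.json','w'))
E
```

```text
t 19.525 pos [0.5118 0.3089 0.0143] yaw -1.5592 gap 0.0859 F [-19.5  -2.7  13.1]
tool shift mm [ 0.9 -0.   0.2] wy total 0.001
after turning:  [ 0.9 -0.   0.2]
[0.09765899 2.82866677 0.67101286]
```

View pics/wrist10.png

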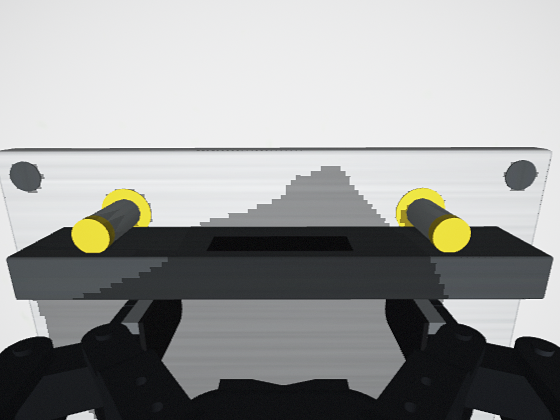

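Call:
{"api": "move_arm", "payload": {"linear": [[0,0,-5],[0,0,-15],[0,-30,0],[0,-50,0],[0,-50,0],[0,-45,0],[20,0,0],[45,0,2],[50,0,3],[50,0,3],[50,0,3],[50,0,3],[50,0,3],[50,0,3],[50,0,3],[50,0,3],[50,0,3],[50,0,3],[50,0,3],[48,0,3]], "rot": [[0,0,0],[0,0,0],[0,0,0],[0,0,0],[0,0,0],[0,0,0],[0,0,0],[0,0,0],[0,0,0],[0,0,0],[0,0,0],[0,0,0],[0,0,0],[0,0,0],[0,0,0],[0,0,0],[0,0,0],[0,0,0],[0,0,0],[0,0,0]], "hand": [-1,-1,-1,-1,-1,-1,-1,-1,0,0,0,0,0,0,0,0,0,0,0,0]}}

```text
time_s: 22.08
eef_pos: [0.5377, -0.3553, 0.1881]
tcp_rot: [-1.214, 1.203, -1.201]
ft_force: [0.6, -0.3, -0.2]
finger_gap: 0.0425
```

Call:
{"api": "move_arm", "payload": {"linear": [[0,0,0],[0,0,0],[0,0,0],[0,0,0],[0,0,0],[0,0,0],[0,0,0],[0,0,0],[0,0,0],[0,0,0]], "rot": [[0,-0.155,0],[0,-0.155,0],[0,-0.155,0],[0,-0.155,0],[0,-0.155,0],[0,-0.155,0],[0,-0.155,0],[0,-0.155,0],[0,-0.16,0],[0,0,0]], "hand": [0,0,0,0,0,0,0,0,0,0]}}

```text
time_s: 23.32
eef_pos: [0.5379, -0.3536, 0.1883]
tcp_rot: [-1.566, 0.127, -0.126]
ft_force: [0.2, 0.2, -0.1]
finger_gap: 0.0426
```

```bash
python3 - <<'E'
from h import *
go(.509,-.354,None,-.16)
for n in('wrist','top'):
    im,c=save(n,n+'11.png'); json.dump({k:np.array(v).tolist() for k,v in c.items()},open(n+'11.json','w'))
im=cv2.imread('pics/top11.png')
cv2.imwrite('pics/c11.png',cv2.resize(im[160:250,95:235],None,fx=5.5,fy=5.5,interpolation=cv2.INTER_CUBIC))
E
```

```text
t 23.325 pos [ 0.5379 -0.3536  0.1883] yaw -0.161 gap 0.0426 F [ 0.2  0.2 -0.1]
tool shift mm [-28.5   0.   -5.1] wy total -0.001
after turning:  [-28.5  -0.   -5. ]
```

View pics/wrist11.png

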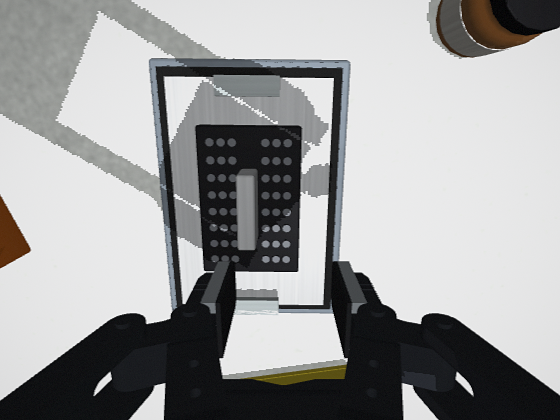

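View pics/c11.png

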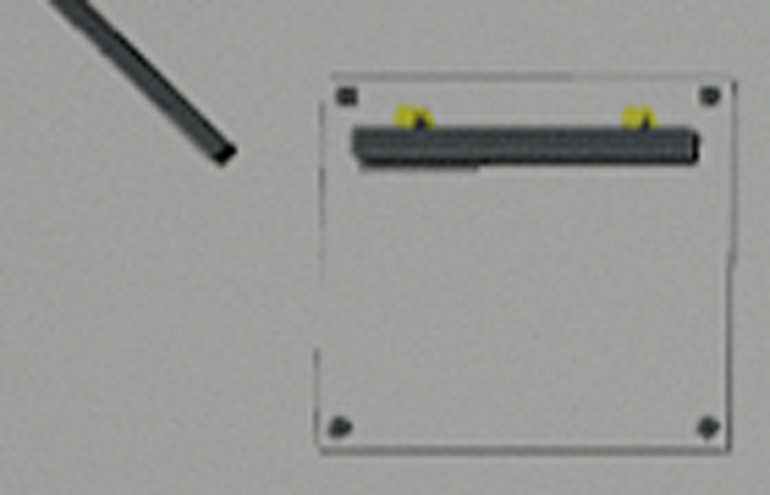

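```bash
python3 - <<'E'
from h import *
im=cv2.imread('pics/wrist11.png');cv2.imwrite('pics/c12.png',cv2.resize(im[110:285,180:320],None,fx=3.4,fy=3.4,interpolation=cv2.INTER_CUBIC))
w=load('wrist11')
print('plate',[ray(w,u,v,.038).round(4) for u,v in((196,126),(301,126),(298,270),(204,270))])
print('bar',[ray(w,u,v,.070).round(4) for u,v in((237,173),(256,173),(255,249),(238,249))])
t=load('top11'); f=lambda u,v,z: ray(t,95+u/5.5,160+v/5.5,z).round(4)
print('edge',f(352,127,.044),f(696,130,.044),f(696,160,.044),f(352,160,.044))
E
```

```text
plate [array([ 0.4792, -0.2835,  0.038 ]), array([ 0.5616, -0.2969,  0.038 ]), array([ 0.5406, -0.4207,  0.038 ]), array([ 0.4573, -0.4071,  0.038 ])]
bar [array([ 0.5091, -0.3208,  0.07  ]), array([ 0.5228, -0.3231,  0.07  ]), array([ 0.5111, -0.3819,  0.07  ]), array([ 0.498 , -0.3798,  0.07  ])]
edge [0.5368 0.398  0.044 ] [0.5376 0.217  0.044 ] [0.5217 0.2167 0.044 ] [0.5194 0.3974 0.044 ]
```

View pics/c12.png

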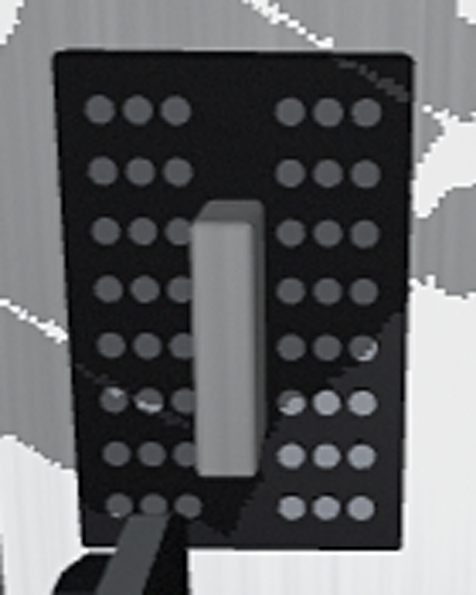

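Call:
{"api": "move_arm", "payload": {"linear": [[-14,0,-2],[-14,0,-1.5],[0,35,0],[0,40,0],[0,35,0],[0,17,0],[0,10,0],[0,0,0],[0,0,0],[0,0,0],[0,0,0],[0,0,0]], "rot": [[0,0.005,0],[0,0,0],[0,0,0],[0,0,0],[0,0,0],[0,0,0],[0,0,0],[0,0,0],[0,0,0],[0,0,0],[0,0,0],[0,0,0]], "hand": [0,0,0,0,0,0,0,0,1,1,1,1], "newtons": 60}}

```text
time_s: 24.92
eef_pos: [0.5108, -0.3531, 0.0535]
tcp_rot: [-1.568, 0.129, -0.131]
ft_force: [-1.4, 1.1, 7.2]
finger_gap: 0.0128
```

Call:
{"api": "move_arm", "payload": {"linear": [[0,-4,0],[0,-10,0],[0,-25,0],[0,-40,0],[0,-40,0],[0,-30,0],[0,0,0]], "rot": [[0,0,0],[0,0,0],[0,0,0],[0,0,0],[0,0,0],[0,0,0],[0,0,0]], "hand": [1,1,1,1,1,1,1]}}

```text
time_s: 25.8
eef_pos: [0.511, -0.3532, 0.2041]
tcp_rot: [-1.569, 0.127, -0.132]
ft_force: [0.5, -0.7, -3.9]
finger_gap: 0.0129
```

```bash
python3 - <<'E'
from h import *
go(.470,.305,None,.0125)
im,c=save('wrist','w13.png'); json.dump({k:np.array(v).tolist() for k,v in c.items()},open('w13.json','w'))
E
```

```text
t 25.8 pos [ 0.511  -0.3532  0.2041] yaw -0.165 gap 0.0129 F [ 0.5 -0.7 -3.9]
tool shift mm [-148.6   -2.   642.6] wy total -0.177
after turning:  [-32.8  -0.  658.7]
```

View pics/w13.png

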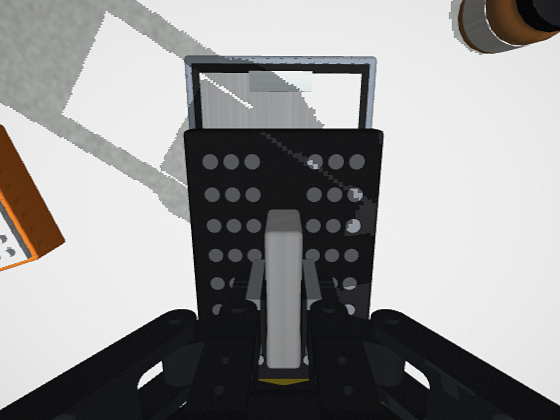

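Call:
{"api": "move_arm", "payload": {"linear": [[0,0,0],[0,0,0],[-2,0,20],[-2,0,40],[-3,0,50],[-3,0,50],[-3,0,50],[-3,0,50],[-3,0,50],[-3,0,50],[-3,0,50],[-3,0,50],[-2,0,50],[-2,0,50],[-2,0,50],[0,0,35],[0,0,15],[0,0,0]], "rot": [[0,-0.0885,0],[0,-0.0885,0],[0,0,0],[0,0,0],[0,0,0],[0,0,0],[0,0,0],[0,0,0],[0,0,0],[0,0,0],[0,0,0],[0,0,0],[0,0,0],[0,0,0],[0,0,0],[0,0,0],[0,0,0],[0,0,0]], "hand": [1,1,1,1,1,1,1,1,1,1,1,1,1,1,1,1,1,1]}}

```text
time_s: 28.1
eef_pos: [0.4678, 0.3071, 0.2006]
tcp_rot: [-1.571, -0.009, 0.011]
ft_force: [0.0, 0.0, -3.5]
finger_gap: 0.0131
```

```bash
python3 - <<'E'
from h import *
go(.472,.308,.0475,.0125)
im,c=save('wrist','w14.png'); json.dump({k:np.array(v).tolist() for k,v in c.items()},open('w14.json','w'))
E
```

```text
t 28.1 pos [0.4678 0.3071 0.2006] yaw 0.0126 gap 0.0131 F [ 0.   0.  -3.5]
tool shift mm [  4.4 153.1   0.9] wy total 0.000
after turning:  [  4.2 153.1   0.8]
```

View pics/w14.png

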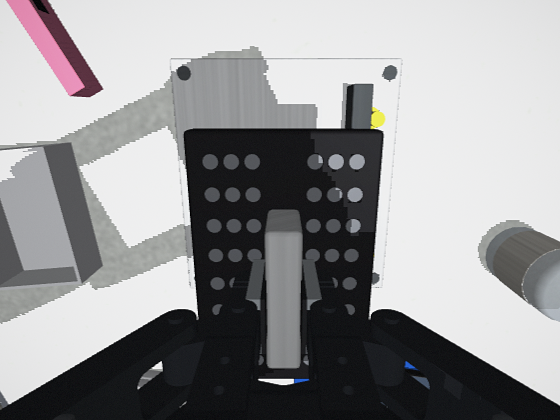

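Call:
{"api": "move_arm", "payload": {"linear": [[3,30,1],[0,40,0],[0,40,0],[0,25,0],[0,12,0],[0,6,0],[0,0,0]], "rot": [[0,0,0],[0,0,0],[0,0,0],[0,0,0],[0,0,0],[0,0,0],[0,0,0]], "hand": [1,1,1,1,1,1,1]}}

```text
time_s: 29.02
eef_pos: [0.4718, 0.3077, 0.0489]
tcp_rot: [-1.57, -0.01, 0.009]
ft_force: [-0.5, 0.3, -3.7]
finger_gap: 0.0127
```

```bash
python3 - <<'E'
from h import *
go(.4785,.308,.0415,.0125)
for n in('wrist','top','scene'):
    im,c=save(n,n+'15.png'); json.dump({k:np.array(v).tolist() for k,v in c.items()},open(n+'15.json','w'))
cv2.imwrite('pics/c15.png',cv2.resize(cv2.imread('pics/scene15.png')[130:240,260:390],None,fx=5,fy=5,interpolation=cv2.INTER_CUBIC))
E
```

```text
t 29.025 pos [0.4718 0.3077 0.0489] yaw 0.0116 gap 0.0127 F [-0.5  0.3 -3.7]
tool shift mm [6.7 7.4 0.2] wy total -0.001
after turning:  [6.7 7.4 0.2]
```

View pics/wrist15.png

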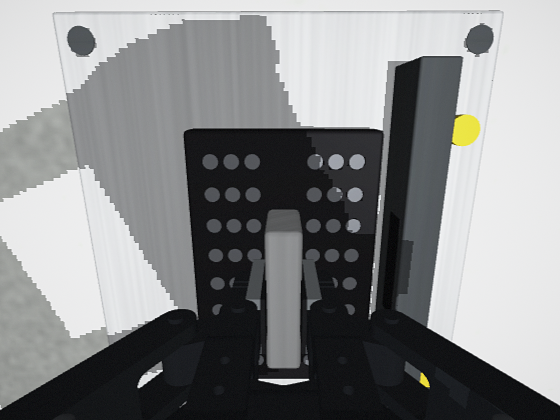

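View pics/c15.png

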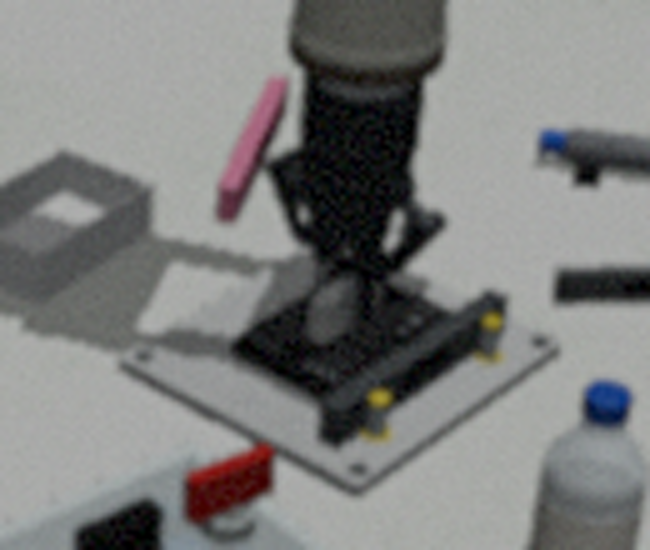

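```bash
python3 - <<'E'
from h import *
w=load('wrist15')
im=cv2.imread('pics/wrist15.png');cv2.imwrite('pics/c16.png',cv2.resize(im[40:320,330:490],None,fx=2.1*1,fy=2.1,interpolation=cv2.INTER_CUBIC))
print('plate far corners',ray(w,184,131,.0334).round(4),ray(w,383,132,.0334).round(4))
print('edge near top',ray(w,421,58,.044).round(4),ray(w,406,300,.044).round(4))
print('edge near bottom',ray(w,396,68,.012).round(4),ray(w,384,300,.012).round(4))
E
```

```text
plate far corners [0.4294 0.3709 0.0334] [0.5132 0.3714 0.0334]
edge near top [0.5218 0.3988 0.044 ] [0.5276 0.298  0.044 ]
edge near bottom [0.5225 0.3987 0.012 ] [0.5283 0.2791 0.012 ]
```

View pics/c16.png

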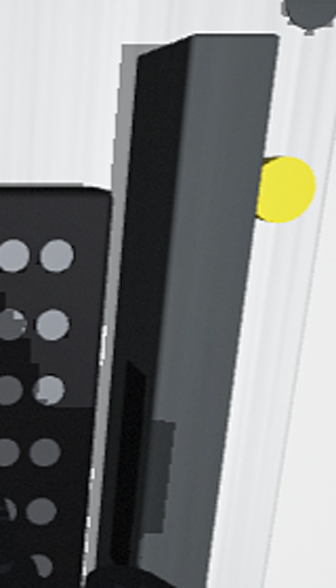

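```bash
python3 - <<'E'
from h import *
w=load('wrist15')
g=lambda u,v,z: ray(w,330+u/2.1,40+v/2.1,z)
for n,a,b,z in(('plate R',(111,195),(99,430),.0334),('edge top near',(193,38),(150,560),.044),('edge bot near',(138,57),(116,480),.012),('edge top far',(278,38),(208,560),.044)):
    A,B=g(*a,z),g(*b,z); d=A-B; print(n,A.round(4),B.round(4),'yaw',round(float(-np.arctan2(d[0],d[1])),4))
w=load('wrist10')
print([ray(w,u,v,.044).round(4) for u,v in((15,298),(545,298))],[ray(w,u,v,.04).round(4) for u,v in((92,236),(452,233))])
E
```

```text
plate R [0.5132 0.371  0.0334] [0.5152 0.3204 0.0334] yaw 0.0407
edge top near [0.5221 0.3988 0.044 ] [0.5259 0.2945 0.044 ] yaw 0.0356
edge bot near [0.5224 0.3991 0.012 ] [0.5271 0.2982 0.012 ] yaw 0.0474
edge top far [0.5371 0.3989 0.044 ] [0.5384 0.2947 0.044 ] yaw 0.0127
[array([0.5226, 0.3996, 0.044 ]), array([0.5244, 0.2195, 0.044 ])] [array([0.5438, 0.3725, 0.04  ]), array([0.5461, 0.2526, 0.04  ])]
```

Call:
{"api": "move_arm", "payload": {"linear": [[3,2,0],[3,2,0],[0,1.5,0],[0,0,0]], "rot": [[0,0,0],[0,0,0],[0,0,0],[0,0,0]], "hand": [1,1,1,1]}}

```text
time_s: 29.68
eef_pos: [0.4774, 0.3079, 0.0426]
tcp_rot: [-1.571, -0.009, 0.01]
ft_force: [1.1, -0.7, -3.5]
finger_gap: 0.0129
```

Call:
{"api": "move_arm", "payload": {"linear": [[0,1,0],[0,0.5,0],[0,0,0]], "rot": [[0,0,0],[0,0,0],[0,0,0]], "hand": [1,1,1]}}

```text
time_s: 30.05
eef_pos: [0.4775, 0.308, 0.0415]
tcp_rot: [-1.571, -0.009, 0.009]
ft_force: [-1.8, -0.7, 0.0]
finger_gap: 0.0131
```

Call:
{"api": "move_arm", "payload": {"linear": [[1,0,0],[1,0,0],[0,0,0]], "rot": [[0,0,0],[0,0,0],[0,0,0]], "hand": [1,1,1]}}

```text
time_s: 30.42
eef_pos: [0.4796, 0.308, 0.0415]
tcp_rot: [-1.571, -0.01, 0.009]
ft_force: [-1.7, -0.6, 3.3]
finger_gap: 0.0128
```

Call:
{"api": "move_arm", "payload": {"linear": [[0.5,0,0],[0.5,0,0],[0,0,0]], "rot": [[0,0,0],[0,0,0],[0,0,0]], "hand": [1,1,1]}}

```text
time_s: 30.8
eef_pos: [0.48, 0.308, 0.0415]
tcp_rot: [-1.571, -0.009, 0.01]
ft_force: [-10.4, -0.8, 7.7]
finger_gap: 0.0126
```

```bash
python3 - <<'E'
from h import *
go(.4805,.308,.0415,.0125)
for n in('wrist',):
    im,c=save(n,n+'17.png'); json.dump({k:np.array(v).tolist() for k,v in c.items()},open(n+'17.json','w'))
im=cv2.imread('pics/wrist17.png');cv2.imwrite('pics/c17.png',cv2.resize(im[40:320,330:490],None,fx=2.1,fy=2.1,interpolation=cv2.INTER_CUBIC))
E
```

```text
t 30.8 pos [0.48   0.308  0.0415] yaw 0.0122 gap 0.0126 F [-10.4  -0.8   7.7]
tool shift mm [ 0.5 -0.   0. ] wy total -0.000
after turning:  [ 0.5 -0.   0. ]
```

View pics/c17.png

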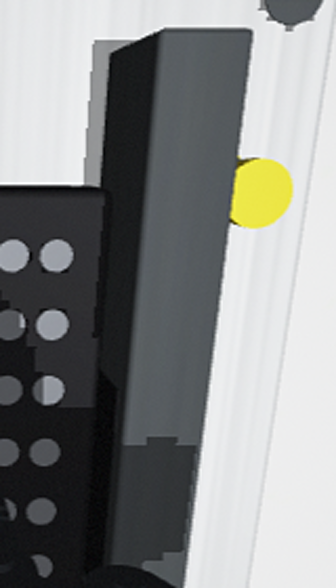

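Call:
{"api": "move_arm", "payload": {"linear": [[-0.5,0,0],[0,-0.5,0],[0,0,0],[0,0,0],[0,0,0],[0,-5,0],[0,-15,0],[0,-35,0],[0,-40,0],[0,-40,0],[0,0,0]], "rot": [[0,0,0],[0,0,0],[0,0,0],[0,0,0],[0,0,0],[0,0,0],[0,0,0],[0,0,0],[0,0,0],[0,0,0],[0,0,0]], "hand": [1,1,0.3,0.3,0.3,0.3,0.3,0.3,0.3,0.3,0.3]}}

```text
time_s: 32.22
eef_pos: [0.4811, 0.3085, 0.1813]
tcp_rot: [-1.568, -0.014, 0.005]
ft_force: [0.8, 0.2, -0.5]
finger_gap: 0.0297
```

```bash
python3 - <<'E'
from h import *
go(.4805,.308,.0415,.0125)
for n in('wrist',):
    im,c=save(n,n+'18.png'); json.dump({k:np.array(v).tolist() for k,v in c.items()},open(n+'18.json','w'))
E
```

```text
t 32.225 pos [0.4811 0.3085 0.1813] yaw 0.012 gap 0.0297 F [ 0.8  0.2 -0.5]
tool shift mm [ -1.4 139.8  -0.9] wy total -0.000
after turning:  [ -0.6 139.8  -0.5]
```

View pics/wrist18.png

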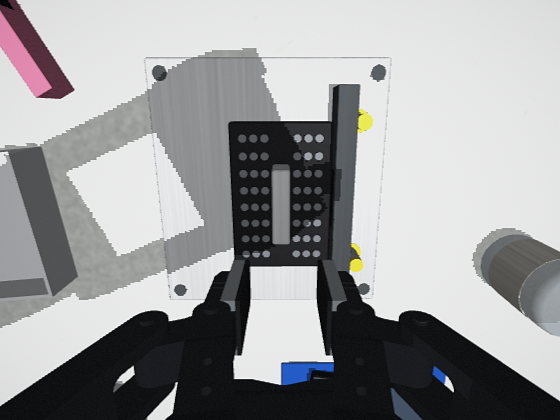

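Call:
{"api": "move_arm", "payload": {"linear": [[-10,-30,0],[-30,-30,-20],[-40,0,-40],[-40,0,-50],[-20,0,-50],[0,0,-30],[0,0,0],[0,0,0]], "rot": [[0,0,0],[0,0,0],[0,0,0],[0,0,0],[0,0,0],[0,0,0],[0,0,0],[0,0,0]], "hand": [0.3,0.3,0.3,0.3,0.3,0.3,0.3,0.3]}}

```text
time_s: 33.28
eef_pos: [0.3432, 0.1177, 0.2366]
tcp_rot: [-1.571, -0.009, 0.009]
ft_force: [0.3, 0.8, 0.2]
finger_gap: 0.0301
```

```bash
python3 - <<'E'
from h import *
go(.4805,.308,.0415,.0125)
for n in('top','scene'):
    im,c=save(n,n+'19.png'); json.dump({k:np.array(v).tolist() for k,v in c.items()},open(n+'19.json','w'))
im=cv2.imread('pics/top19.png')
cv2.imwrite('pics/c19.png',cv2.resize(im[160:250,95:235],None,fx=5.5,fy=5.5,interpolation=cv2.INTER_CUBIC))
E
```

```text
t 33.275 pos [0.3432 0.1177 0.2366] yaw 0.0115 gap 0.0301 F [0.3 0.8 0.2]
tool shift mm [139.6 195.1 188.7] wy total -0.001
after turning:  [139.7 195.1 188.6]
```

View pics/c19.png

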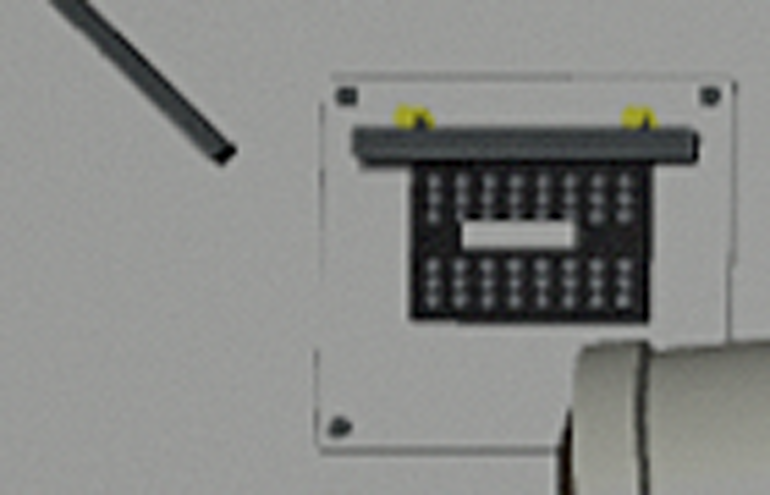

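View pics/scene19.png

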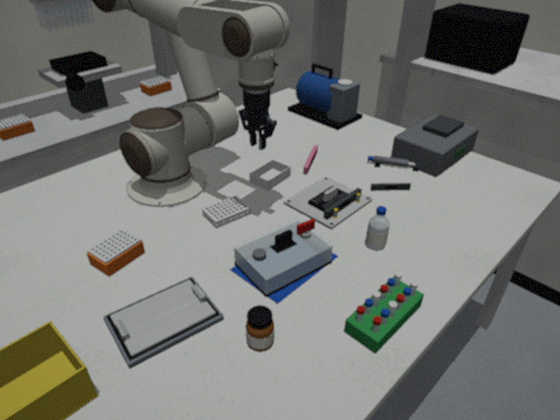

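View pics/top19.png

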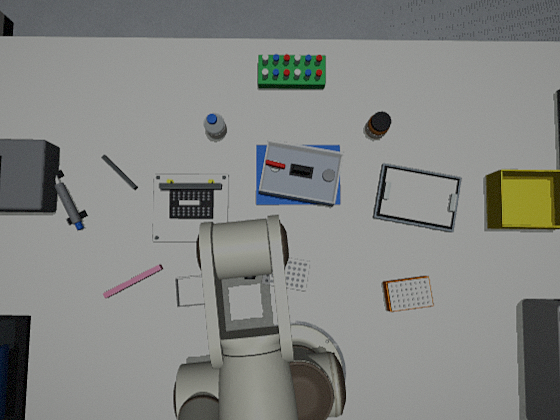

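```bash
python3 - <<'E'
from h import *
w=load('wrist18')
P=[ray(w,*p,.026) for p in((229,123),(331,123),(236,265))]; E=[ray(w,336,85,.044),ray(w,359,85,.044)]
print('plate',[p.round(4) for p in P],'edge',[e.round(4) for e in E])
t=load('top19'); f=lambda u,v,z: ray(t,95+u/5.5,160+v/5.5,z).round(4)
print('top: plate near corners',f(410,320,.026),f(650,322,.026),'bar',f(519,234,.058),'edge ctr',f(525,145,.044))
arm.hand_in(); print(telemetry.observe()['time_s'])
E
```

```text
plate [array([0.4378, 0.3702, 0.026 ]), array([0.5201, 0.3711, 0.026 ]), array([0.44  , 0.2453, 0.026 ])] edge [array([0.5199, 0.3988, 0.044 ]), array([0.5368, 0.399 , 0.044 ])]
top: plate near corners [0.4369 0.368  0.026 ] [0.4375 0.241  0.026 ] bar [0.48   0.3059 0.058 ] edge ctr [0.5285 0.3067 0.044 ]
the job is handed in; nothing more can be done
the job is handed in; nothing more can be done
```

I did all four steps in order and handed the job in at about 33 s of the 72 s allowed. It reports no verdict.

- **Tap:** I gripped it and turned it anticlockwise. The wrist camera then showed it at about 1.52 rad, which is its stop. The lid was still on the base at that point.
- **Lid:** It stands upright on the blue mat, about 10 mm from the mat's centre.
- **Straightedge:** I pushed it with both fingers until it was firm against the two pins, at about 20 N. It was still touching both pins in the last top view.
- **Plate:** I lowered it gently onto the tile and slid it against the straightedge, stopping at about 10 N. It measured within about 0.01 rad of parallel, and its middle was within 1 mm of the straightedge's.
- **Bystanders:** The last pictures show the four bystanders where they started, the gripper clear of everything, and nothing fallen.

**Disagreements in the checks:** The scene camera read 1 to 3 pixels off the top camera. Single wrist-camera yaw readings scattered by about 0.03 rad. For the final contacts I relied on the contact forces and the arm's own position; no check failed.

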